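# Aim the sighting turntable and set its mirror

## Robot

A 6-joint arm with a two-finger parallel gripper is mounted at the origin on the work surface. World frame = base frame: x ahead of the robot, y to its left, z up, the work surface at z = 0. Lengths are in m, angles in rad, forces in N, time in s.
With the tool pointing down it reaches from about 0.275 to 0.85 m from the base axis. Payload 19 kg.
Tool frame: the origin (TCP) lies between the finger pads; the fingertips stand 8 mm ahead of it and the grasp point (between the pads) lies 11 mm behind it; z points along the fingers, y is the line along which they close (so a half turn about z gives the same grasp; the last joint's range is limited). The gripper opens to 85 mm and grips with 20 to 120 N. Pads are 22 mm wide; open, the fingers measure 114 mm over their backs; the gripper's body (76 mm by 85 mm) begins 54 mm behind the grasp point. The pads swing forward as they close: fully open they stand 13 mm farther back than shut.
Start: joints at [0.976, 0.15, 1.437, -0, 1.554, -0.134], TCP at [0.256, 0.515, 0.206] pointing down, gripper open.
Joint ranges: [-2.8, 2.8], [-0.68, 2.1], [0.12, 2.68], [-1.39, 4.53], [0.16, 2.79], [-2.81, 2.81]. Speed limits (rad/s): [1.89, 1.89, 2.22, 3.01, 3.01, 3.01].

## Interface

Orientations are given as a unit quaternion [w, x, y, z].
In Python, from workcell import env gives the robot as it stands.
- The arm moves only by the tool servo_tool, never from a script. Its argument "increments" is a list that holds one entry, the list of rows, each a list of 6 numbers: the shift along the tool's x, y, z in cm, then the turn, a rotation vector about the tool's x, y, z in degrees. A call has 1 to 5 rows; each row shifts and turns the commanded pose from where the row before left it, along the tool's axes as they then stand; what a row does not reach is not made up. A row lasts 1/10 s, in which the tool goes at most 50 mm and 8.59 degrees, less where a joint would pass 70% of its speed; a pose out of reach is approached as far as the arm can. A call with a gripper value outside its range is refused whole. "hand" is the opening, from 0 (shut) to 1 (fully open), set as the call begins (left out, the last holds). The fingers move at their own pace and stop on an object; "squeeze" is the grip in N (left out, the last holds). Time passes only in rows, so rows that do not move let the fingers close. It gives the time, the measured TCP pose, the force, the opening and the grip force at its end, in the units of the state.
- env.sense(): the state, without advancing time (a new reading comes with each control period).
- env.snapshot(name): name is "scene" or "top" or "wrist"; returns a dict with "frame" (384x512x3 uint8, red, green, blue), "fov_y" (degrees; the focal length in pixels is half the picture's height over the tangent of half this angle, whatever the lens; pixels are square), "cx", "cy" (the principal point, pixels), "extrinsics" (4x4, takes a point from camera to world coordinates). Camera axes: x right, y down, z forward; pixel columns grow to the right and rows downward; lengths in m; the calibration is good to about 2 mm. A picture is of the moment at which its call begins. There is no depth.
- env.hand_in(): hands the job in; it is judged then, once.
The state is a dict: "clock": time; "qpos": joint angles; "dq": joint speeds; "tau": joint torques, N m; "tcp_pos": TCP position; "orientation": TCP orientation; "wrist_force": force on the tool from outside, world axes, zero at the start; "wrist_torque": the same for the moment, N m; "width": opening from 0.0 (shut) to 1.0 (fully open); "finger_force": force on a finger pad.
Only numpy, scipy, OpenCV 4.12 (cv2) and the standard library are available. Lean on these libraries where they do the work, as an engineer would, in place of code of your own. Each camera call takes 0.05 s, during which the arm holds its last target. There are 200 camera calls.

## Task

Swivel the brass turntable until the nose of its sighting bar points at the squat bronze reference magnet (not at the tall bronze post), and raise the hinged mirror behind the bar until it stands at about 60 degrees above the horizontal. Leave the magnet where it stands, and let go of everything.

Things in the scene. Friction and masses are not known exactly. Their poses are not given: they have to be found in the camera images.
- bar_grip (a point): Grip point of the red sighting bar (90 long, 14 wide, 45 mm high) fixed across a brass turntable, diameter 176, top 30 mm above the table. It lies on the swivel axis, 58 mm above the table, 17 below the bar's top. x: level along the bar to its nose (thin low pointer, end away from the mirror), y left, z up. Turning the bar turns the table, which stays where left (0.2 N m, ample travel).
- pin_grip (a point): Grip point on the mirror's side pin: level brass pin, diameter 12, sticking out 55 mm from the left edge of the black-framed mirror plate (70 x 70) behind the bar, parallel to its hinge; the point is mid-pin, 30 mm from that edge. In bar_grip's frame, mirror at angle a, it is at (-68 - 62 cos a, 65, -18 + 62 sin a) mm: the hinge is at x -68, z -18. Pinched from above, it turns between the fingers.
- mirror (a joint): Angle of the mirror above the horizontal, rad: 0 lying flat, backward away from the bar; 1.57 upright; range 0 to 1.75. It starts low, leaning back (0.2 to 0.5), and stays where it is left (friction about 0.12 N m).
- magnet_center (a point): Centre of the reference magnet: squat bronze disc, diameter 56, 32 mm high, bevelled top, loose on the table (the point is 16 mm above it), 0.17 to 0.24 m from the swivel axis, ahead of the nose to the left or right. On the other side stands a slim bronze post 84 mm high, not the target.
Mind the look-alikes: they are no part of the job. Leave any green or turquoise look-alike of the part that bears magnet_center alone.

How it is judged:
At the end, for the whole second after the job is handed in: The line of the sighting bar, on its nose side, passes within 35 mm of the magnet's centre; the mirror stands at 60 degrees above the horizontal, give or take about 12 degrees (0.83 to 1.27 rad); the magnet is within 15 mm of where it started (x of magnet_center in the frame of bar_grip above 0.05 m and y of magnet_center in the frame of bar_grip between -0.035 and 0.035 m and value of joint mirror between 0.83 and 1.27 rad and distance of magnet_center from where it was at the start of the episode below 0.015 m); the robot touches nothing.
It also fails if it takes over 43 s, if anything falls off the work surface, if the arm or the gripper's body presses on something with over 40 N, if the wrist force passes 120 N, or if a joint passes its speed limit or range.

## Working session

There is one attempt and no reset: what is moved stays moved. The work goes in short steps, Python scripts to look and compute and a tool call to move; the robot and the scene stay as the last step left them, time stands still between calls to the robot, and variables do not carry over. Pictures are saved under pics/ and viewed, at most 10 in all, crops included, and the job is handed in when it is done.

Besides the shell and the picture viewer there is one more tool, called as name([rows], argument=value, ...), one row to a line, values as JSON. servo_tool: Moves the arm, as the interface text tells. Its arguments: {"type":"object","properties":{"increments":{"type":"array","items":{"type":"array","items":{"type":"array","items":{"type":"number"}}}},"hand":{"type":"number"},"squeeze":{"type":"number"}},"required":["increments"]}

```bash
mkdir -p pics
cat > h.py <<'E'
import numpy as np, cv2
from workcell import env
def snap(n,f):
    s=env.snapshot(n); cv2.imwrite(f'pics/{f}.png',cv2.cvtColor(s['frame'],cv2.COLOR_RGB2BGR)); 
    np.savez(f'pics/{f}.npz',**{k:np.array(v) for k,v in s.items()}); return s
def ray(s,u,v):
    T=np.array(s['extrinsics']); f=192/np.tan(np.radians(float(s['fov_y']))/2)
    d=T[:3,:3]@np.array([(u-s['cx'])/f,(v-s['cy'])/f,1]); return T[:3,3],d
def plane(s,u,v,z):
    o,d=ray(s,u,v); return o+d*(z-o[2])/d[2]
def load(f): return dict(np.load(f'pics/{f}.npz'))
E
python3 - <<'E'
from h import *
a=snap('top','top1');b=snap('scene','sc1')
cv2.imwrite('pics/both1.png',np.hstack([cv2.resize(cv2.imread(f'pics/{n}.png'),(400,300)) for n in('top1','sc1')]))
print(a['extrinsics'],a['fov_y'],a['cx'],a['cy'],env.sense())
E
```

```text
[[ 0.01477081 -0.99185708  0.1264965   0.53560124]
 [-0.99937129 -0.01872252 -0.03010793 -0.06179297]
 [ 0.03223109 -0.12597225 -0.99151003  0.8501753 ]
 [ 0.          0.          0.          1.        ]] 47.93910998680016 253.65521067162837 192.61786338413103 {'clock': 0.1, 'qpos': array([ 9.76046197e-01,  1.50924255e-01,  1.43791093e+00, -8.06617795e-06,
        1.55380162e+00, -1.33987097e-01]), 'dq': array([ 3.63400017e-04,  3.48490511e-05, -2.06693293e-03, -3.27636663e-04,
       -2.07058825e-04,  1.80417962e-03]), 'tau': array([ 4.31871449e-03, -7.14383125e+01, -5.71788096e+01, -1.95012058e-04,
        7.25461010e-03,  5.83424867e-05]), 'tcp_pos': array([0.25554576, 0.51483471, 0.20507043]), 'orientation': array([-1.82278129e-04,  2.28348877e-01,  9.73579230e-01, -4.89235961e-04]), 'wrist_force': array([-0.07990846,  0.36929556, -0.29397119]), 'wrist_torque': array([-0.03386558,  0.00874018, -0.01091478]), 'finger_force': 0.0, 'width': 0.9970034215691398}
```

View pics/top1.png

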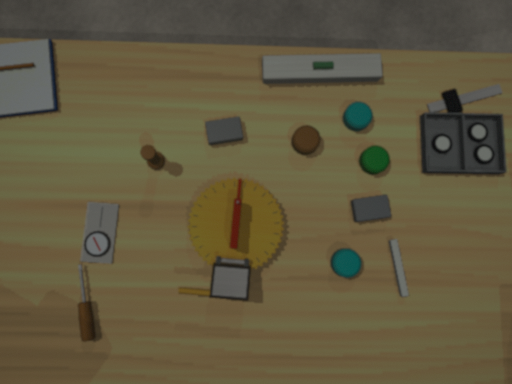

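View pics/sc1.png

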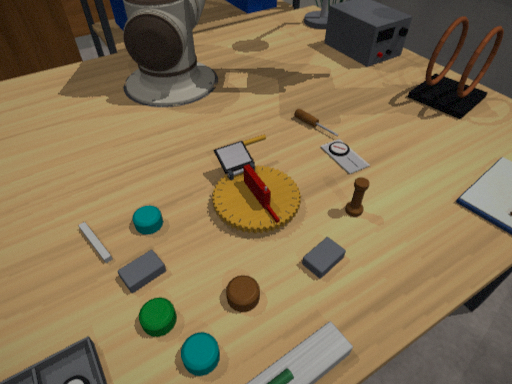

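Top view: the candidates are a brown/bronze disc at (306,140), green at (375,160), turquoise at (358,116) and (347,263), and a tall post at (152,157). The magnet is the disc at (306,140), because it is squat, bronze and ahead of the nose, on the side away from the post. I'll confirm that in a crop and measure.

Run:
```python
from h import *
s=load('top1'); im=s['frame']; hsv=cv2.cvtColor(im,cv2.COLOR_RGB2HSV)
def m(lo,hi,box):
    k=cv2.inRange(hsv,lo,hi); z=np.zeros_like(k); x0,y0,x1,y1=box; z[y0:y1,x0:x1]=k[y0:y1,x0:x1]
    c=max(cv2.findContours(z,0,2)[0],key=cv2.contourArea); return z,c
for p in [(220,200),(237,225),(306,140),(190,292),(260,180)]: print(p,hsv[p[1],p[0]])
z,c=m((18,190,100),(30,255,255),(175,165,300,275)); h=cv2.convexHull(c)
(cx,cy),r=cv2.minEnclosingCircle(h); e=cv2.fitEllipse(h); print('table',(cx,cy),r,e, plane(s,*e[0],.03))
z1=cv2.inRange(hsv,(0,190,60),(8,255,255))|cv2.inRange(hsv,(172,190,60),(180,255,255))
k=np.zeros_like(z1);k[170:255,215:255]=z1[170:255,215:255]
ys,xs=np.nonzero(k);print('red',len(xs),xs.min(),xs.max(),ys.min(),ys.max())
for y in range(ys.min(),ys.max()+1,4):
    q=xs[ys==y]; print(y,q.min() if len(q) else '',q.max() if len(q) else '',end=' | ')
z2,c2=m((3,120,30),(16,255,160),(285,120,328,160)); e2=cv2.minEnclosingCircle(c2);print('\nmag',e2,plane(s,*e2[0],.026))
z3,c3=m((18,190,60),(30,255,255),(172,283,212,302)); print('pin',cv2.minAreaRect(c3),cv2.boundingRect(c3))
a=cv2.resize(im[100:310,140:400],None,fx=3,fy=3,interpolation=2)[:600,:780]
cv2.imwrite('pics/c1.png',cv2.cvtColor(np.clip(a*1.6,0,255).astype('uint8'),4))
```

```text
(220, 200) [ 21 177 111]
(237, 225) [  5 214  87]
(306, 140) [ 16 156  72]
(190, 292) [ 21 178 103]
(260, 180) [ 25  96 109]Traceback (most recent call last):
  File "<stdin>", line 8, in <module>
cv2.error: OpenCV(4.12.0) /io/opencv/modules/imgproc/src/shapedescr.cpp:361: error: (-201:Incorrect size of input array) There should be at least 5 points to fit the ellipse in function 'fitEllipseNoDirect'
```

```bash
cat > m.py <<'E'
from h import *
s=load('top1'); im=s['frame']; hsv=cv2.cvtColor(im,cv2.COLOR_RGB2HSV)
def m(lo,hi,box):
    k=cv2.inRange(hsv,lo,hi); z=np.zeros_like(k); x0,y0,x1,y1=box; z[y0:y1,x0:x1]=k[y0:y1,x0:x1]
    c=max(cv2.findContours(z,0,2)[0],key=cv2.contourArea); return z,c
z,c=m((17,150,80),(28,255,255),(175,165,300,275)); h=cv2.convexHull(c)
e=cv2.fitEllipse(h); print('table',e, plane(s,*e[0],.03))
z1=cv2.inRange(hsv,(0,180,50),(9,255,255))|cv2.inRange(hsv,(172,180,50),(180,255,255))
k=np.zeros_like(z1);k[170:255,215:255]=z1[170:255,215:255]
ys,xs=np.nonzero(k)
for y in range(ys.min(),ys.max()+1,4):
    q=xs[ys==y]; print(y,q.min() if len(q) else '',q.max() if len(q) else '',end=' | ')
z2,c2=m((3,110,30),(17,255,160),(285,120,328,160)); e2=cv2.minEnclosingCircle(c2);print('\nmag',e2,plane(s,*e2[0],.026))
z3,c3=m((18,150,60),(30,255,255),(172,283,212,302)); print('pin',cv2.minAreaRect(c3),cv2.boundingRect(c3))
a=cv2.resize(im[110:310,140:400],None,fx=3,fy=3,interpolation=2)
cv2.imwrite('pics/c1.png',cv2.cvtColor(np.clip(a*1.6,0,255).astype('uint8'),4))
E
python3 m.py
```

```text
table ((235.58984375, 224.9083251953125), (93.68914794921875, 95.063720703125), 92.7415542602539) [ 0.57792119 -0.0533662   0.03      ]
180 239 240 | 184 239 240 | 188 239 240 | 192 238 239 | 196 238 239 | 200 235 240 | 204 235 240 | 208 234 239 | 212 234 239 | 216 233 239 | 220 233 238 | 224 233 238 | 228 232 238 | 232 232 237 | 236 231 237 | 240 231 236 | 244 231 236 | 
mag ((305.98486328125, 139.87063598632812), 14.012009620666504) [ 0.74705174 -0.1880353   0.026     ]
pin ((194.03466796875, 291.1534729003906), (30.54764175415039, 5.6717119216918945), 5.710593223571777) (179, 288, 31, 8)
```

View pics/c1.png

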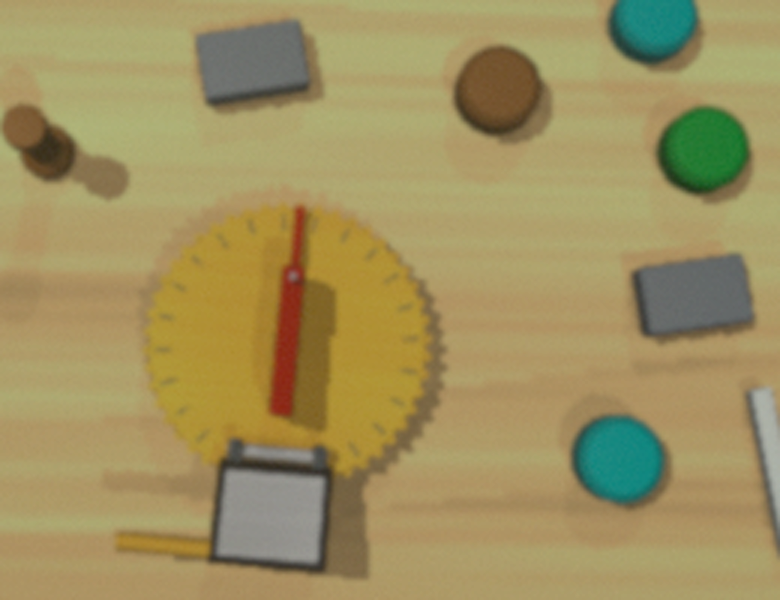

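The crop confirms it: the bronze squat disc is at crop (498,90), the slim post at (35,140), and the pin at (115-210,545). Next I'll work out the bar yaw and mirror angle from both views.

```bash
cat > n.py <<'E'
from h import *
s=load('top1'); b=load('sc1')
A=plane(s,237.5,202,.075);B=plane(s,233.7,243,.075); C=(A+B)/2
d=A-B; th=np.arctan2(d[1],d[0]); print('bar yaw',np.degrees(th),'ends mid',(plane(s,237.8,198.5,.075)+plane(s,233.5,247.5,.075))/2)
O=np.array([.578,-.0534,.058]); M=np.array([.747,-.188,0]); print('goal',np.degrees(np.arctan2(*(M-O)[1::-1])))
R=np.array([[np.cos(th),-np.sin(th),0],[np.sin(th),np.cos(th),0],[0,0,1]])
# pin in scene
h=cv2.cvtColor(b['frame'],cv2.COLOR_RGB2HSV); k=cv2.inRange(h,(15,130,70),(30,255,255)); z=k*0; z[130:152,244:275]=k[130:152,244:275]
c=max(cv2.findContours(z,0,2)[0],key=cv2.contourArea); print(cv2.minAreaRect(c),cv2.boundingRect(c)); print(cv2.boxPoints(cv2.minAreaRect(c)))
def proj(s,p):
    T=s['extrinsics']; q=np.linalg.inv(T)@np.r_[p,1]; f=192/np.tan(np.radians(float(s['fov_y']))/2); return f*q[:2]/q[2]+[s['cx'],s['cy']]
for a in np.arange(.15,.56,.05):
    P=lambda y:O+R@np.array([-.068-.062*np.cos(a),y,-.018+.062*np.sin(a)])
    print(round(a,2),'tip',proj(s,P(.09)).round(1),proj(b,P(.09)).round(1),'mid',proj(s,P(.065)).round(1),proj(b,P(.065)).round(1),P(.065).round(4))
E
python3 n.py
```

```text
bar yaw -4.147971549348236 ends mid [ 0.57933533 -0.05388946  0.075     ]
goal -38.535558529429586
((254.4499969482422, 139.34999084472656), (5.375870704650879, 22.76839828491211), 71.56504821777344) (244, 134, 22, 12)
[[242.79999 140.4    ]
 [264.4     133.19998]
 [266.1     138.29999]
 [244.5     145.5    ]]
0.15 tip [179.3 291.2] [262.7 139.2] mid [193.1 292.4] [253.2 142.4] [0.4537 0.0208 0.0493]
0.2 tip [179.1 291.1] [262.8 138.3] mid [193.  292.3] [253.3 141.4] [0.4543 0.0207 0.0523]
0.25 tip [178.9 290.9] [263.  137.4] mid [192.8 292.1] [253.5 140.5] [0.455  0.0207 0.0553]
0.3 tip [178.7 290.6] [263.2 136.5] mid [192.7 291.8] [253.6 139.7] [0.4558 0.0206 0.0583]
0.35 tip [178.5 290.2] [263.4 135.7] mid [192.6 291.4] [253.8 138.9] [0.4568 0.0206 0.0613]
0.4 tip [178.4 289.7] [263.7 135. ] mid [192.5 290.9] [254.1 138.1] [0.4579 0.0205 0.0641]
0.45 tip [178.2 289.1] [264.  134.3] mid [192.4 290.3] [254.3 137.4] [0.4592 0.0204 0.067 ]
0.5 tip [178.1 288.4] [264.3 133.6] mid [192.3 289.6] [254.6 136.8] [0.4606 0.0203 0.0697]
0.55 tip [178.  287.7] [264.7 133. ] mid [192.2 288.9] [254.9 136.2] [0.4622 0.0202 0.0724]
```

servo_tool([
  [[-3.3,-2.9,0,0,0,0],[-3.3,-2.9,0,0,0,0],[-3.3,-2.9,0,0,0,0],[-3.3,-2.9,0,0,0,0],[-3.3,-2.9,0,0,0,0]],
], hand=0.6)

```text
clock: 0.6
tcp_pos: [0.3391, 0.3101, 0.2054]
orientation: [-0.0, 0.228, 0.974, -0.0]
wrist_force: [0.7, 0.7, 0.8]
width: 0.602
finger_force: 0.0
```

servo_tool([
  [[-3.3,-2.9,0,0,0,0],[-3.3,-2.9,0,0,0,0],[-3.3,-2.9,0,0,0,0],[-3.3,-2.9,0,0,0,0],[-3.3,-2.9,0,0,0,0]],
])

```text
clock: 1.1
tcp_pos: [0.4225, 0.1067, 0.2056]
orientation: [0.0, 0.228, 0.974, -0.0]
wrist_force: [1.6, 0.8, 0.2]
width: 0.602
finger_force: 0.0
```

servo_tool([
  [[-3.3,-2.9,0,0,0,0],[-3.3,-2.9,0,0,0,0],[0,0,0,0,0,8.5],[0,0,0,0,0,8.5],[0,0,0,0,0,8.5]],
])

```text
clock: 1.6
tcp_pos: [0.4555, 0.0267, 0.2052]
orientation: [-0.0, 0.441, 0.898, -0.0]
wrist_force: [0.3, 0.3, 0.4]
width: 0.602
finger_force: 0.0
```

servo_tool([
  [[0,0,1,0,0,8.5],[0,0,1,0,0,8.5],[0,0,1,0,0,8.5],[0,0,1,0,0,8.5],[0,0,1,0,0,8.2]],
])

```text
clock: 2.1
tcp_pos: [0.4555, 0.0272, 0.155]
orientation: [-0.0, 0.734, 0.679, -0.0]
wrist_force: [0.2, -0.5, 0.3]
width: 0.6
finger_force: 0.0
```

```bash
cat > g.py <<'E'
import sys
from h import *
from scipy.spatial.transform import Rotation as Ro
def go(p,yaw):
    "tool-frame shift cm and turn deg to reach TCP p, tool y at yaw deg (mod 180), pointing down"
    s=env.sense(); w,x,y,z=s['orientation']; R=Ro.from_quat([x,y,z,w])
    cy=R.as_matrix()[:,1]; c=np.degrees(np.arctan2(cy[1],cy[0])); dy=(yaw-c+90)%180-90; t=np.radians(c+dy)
    Y=np.array([np.cos(t),np.sin(t),0]);Z=np.array([0,0,-1.]);G=Ro.from_matrix(np.c_[np.cross(Y,Z),Y,Z])
    print('t',s['clock'],'tcp',s['tcp_pos'].round(4),'yaw',round(c,2),'w',s['width'],'ff',s['finger_force'],'F',s['wrist_force'].round(1))
    print('shift cm',(R.inv().apply(np.array(p)-s['tcp_pos'])*100).round(2),'turn',(R.inv()*G).as_rotvec(degrees=True).round(2))
if __name__=='__main__':
    v=list(map(float,sys.argv[1:])); go(v[:3],v[3])
E
python3 g.py .4565 .0206 .051 -4.1; python3 -c "
from h import *
snap('wrist','w1')"
```

```text
t 2.1 tcp [0.4555 0.0272 0.155 ] yaw -4.45 w 0.600130796334203 ff 0.0 F [ 0.2 -0.5  0.3]
shift cm [-0.65  0.16 10.4 ] turn [-0.03  0.   -0.35]
```

View pics/w1.png

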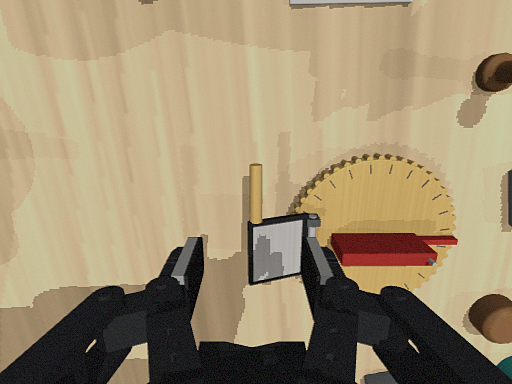

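The wrist view shows the pin at column 255, centred between the fingers. Descending to pinch it.

servo_tool([
  [[-0.3,0.1,3,0,0,0],[-0.3,0.1,3,0,0,0],[0,0,3,0,0,0],[0,0,1.5,0,0,0],[0,0,0,0,0,0]],
])

```text
clock: 2.65
tcp_pos: [0.4559, 0.0212, 0.0489]
orientation: [-0.001, 0.731, 0.682, -0.001]
wrist_force: [-0.3, 0.3, -0.3]
width: 0.599
finger_force: 0.0
```

servo_tool([
  [[0,0,0,0,0,0],[0,0,0,0,0,0],[0,0,0,0,0,0],[0,0,0,0,0,0],[0,0,0,0,0,0]],
], hand=0, squeeze=25)

```text
clock: 3.15
tcp_pos: [0.4573, 0.0211, 0.051]
orientation: [0.0, 0.732, 0.681, 0.0]
wrist_force: [0.4, 0.5, 0.6]
width: 0.004
finger_force: 0.0
```

```bash
python3 g.py .4565 .0206 .049 -4.1; python3 -c "
from h import *
snap('wrist','w2')"
```

```text
t 3.15 tcp [0.4573 0.0211 0.051 ] yaw -4.09 w 0.003516987543569534 ff 0.0 F [0.4 0.5 0.6]
shift cm [-0.05 -0.08  0.2 ] turn [0.03 0.01 0.01]
```

View pics/w2.png

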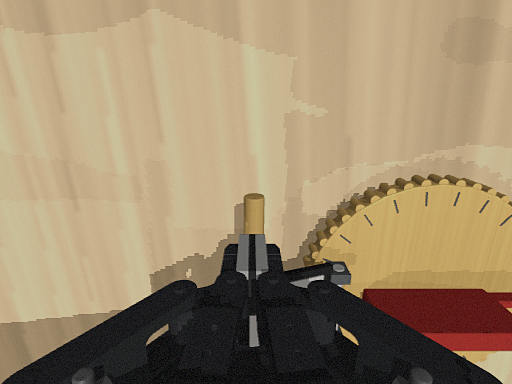

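The fingers closed with nothing between them, and the pin tip at (254,200) sits below the pads. I'll open, rise and measure again.

servo_tool([
  [[0,0,0,0,0,0],[0,0,0,0,0,0],[0,0,-4,0,0,0],[0,0,-4,0,0,0],[0,0,0,0,0,0]],
], hand=0.6)

```text
clock: 3.7
tcp_pos: [0.4593, 0.0208, 0.1355]
orientation: [0.003, 0.732, 0.681, 0.002]
wrist_force: [0.6, -0.1, -1.3]
width: 0.599
finger_force: 0.0
```

```bash
python3 g.py .4565 .0206 .049 -4.1
python3 - <<'E'
from h import *
s=snap('scene','sc2'); w=snap('wrist','w3'); snap('top','top2')
a=np.hstack([cv2.resize(s['frame'][110:210,190:310],(480,400),interpolation=2), cv2.resize(w['frame'][100:360,180:340],(246,400))])
cv2.imwrite('pics/c3.png',cv2.cvtColor(a,4))
def lines(im,box,lo=(15,110,60),hi=(30,255,255)):
    h=cv2.cvtColor(im,cv2.COLOR_RGB2HSV);k=cv2.inRange(h,lo,hi);z=k*0;x0,y0,x1,y1=box;z[y0:y1,x0:x1]=k[y0:y1,x0:x1]
    c=max(cv2.findContours(z,0,2)[0],key=cv2.contourArea); return cv2.minAreaRect(c),cv2.boundingRect(c)
print(lines(s['frame'],(244,130,275,155)),lines(w['frame'],(235,120,280,330)))
E
```

```text
t 3.7 tcp [0.4593 0.0208 0.1355] yaw -4.1 w 0.5985589440768675 ff 0.0 F [ 0.6 -0.1 -1.3]
shift cm [-0.04 -0.34  8.64] turn [0.4  0.03 0.  ]
(((259.0, 142.0), (24.0, 30.0), 90.0), (244, 130, 31, 25)) (((251.49996948242188, 194.49996948242188), (64.99998474121094, 12.999998092651367), 90.0), (245, 162, 14, 66))
```

View pics/c3.png

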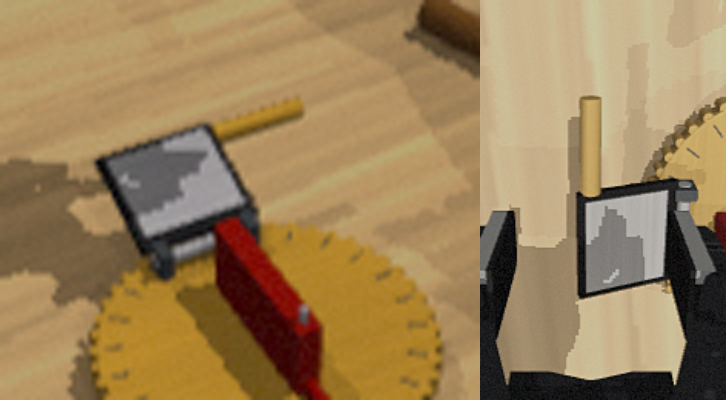

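Run:
```python
from h import *
L={n:load(n) for n in('top1','sc1','w1','top2','sc2','w3')}
def tri(obs):
    A=np.zeros((3,3));b=np.zeros(3);rs=[]
    for n,u,v in obs:
        o,d=ray(L[n],u,v);d/=np.linalg.norm(d);P=np.eye(3)-np.outer(d,d);A+=P;b+=P@o;rs.append((o,P))
    x=np.linalg.solve(A,b);return x.round(4),[round(float(np.linalg.norm(P@(x-o)))*1e3,1) for o,P in rs]
def fit(n,box):
    h=cv2.cvtColor(L[n]['frame'],cv2.COLOR_RGB2HSV);k=cv2.inRange(h,(15,100,60),(30,255,255))
    x0,y0,x1,y1=box;q=k[y0:y1,x0:x1];r=[(y0+i,x0+np.nonzero(q[i])[0].min(),x0+np.nonzero(q[i])[0].max()) for i in range(0,len(q),6) if q[i].any()];print(n,r)
fit('w1',(244,155,270,225));fit('w3',(240,155,265,235))
print('wrist cam w3',L['w3']['extrinsics'].round(3).tolist())
print('before',tri([('top1',179.5,289.7),('sc1',265.2,135.8)]),tri([('sc1',265.2,135.8),('w1',256,165)]),tri([('top1',179.5,289.7),('w1',256,165)]))
print('after',tri([('sc2',265,136.7),('w3',251.5,163.5)]))
```

```text
w1 [(167, np.int64(249), np.int64(261)), (173, np.int64(249), np.int64(261)), (179, np.int64(249), np.int64(261)), (185, np.int64(250), np.int64(261)), (191, np.int64(249), np.int64(261)), (197, np.int64(249), np.int64(261)), (203, np.int64(249), np.int64(261)), (209, np.int64(249), np.int64(261)), (215, np.int64(250), np.int64(261)), (221, np.int64(250), np.int64(262))]
w3 [(167, np.int64(245), np.int64(258)), (173, np.int64(245), np.int64(258)), (179, np.int64(245), np.int64(258)), (185, np.int64(245), np.int64(258)), (191, np.int64(245), np.int64(258)), (197, np.int64(245), np.int64(257)), (203, np.int64(245), np.int64(258)), (209, np.int64(245), np.int64(258)), (215, np.int64(245), np.int64(258)), (221, np.int64(245), np.int64(258)), (227, np.int64(247), np.int64(256))]
wrist cam w3 [[0.997, -0.07, -0.019, 0.462], [-0.072, -0.948, -0.309, 0.099], [0.004, 0.31, -0.951, 0.3], [0.0, 0.0, 0.0, 1.0]]
before (array([0.4608, 0.0459, 0.0621]), [2.5, 2.5]) (array([0.4603, 0.0466, 0.0624]), [2.3, 2.3]) (array([0.459 , 0.0441, 0.059 ]), [0.2, 0.2])
after (array([0.4599, 0.0463, 0.0597]), [2.3, 2.3])
```

Run:
```python
from h import *
w=load('w2'); im=w['frame']
for v in(193,198,203):
    o,d=ray(w,254.5,v); t=(.0455-o[1])/d[1]; print(v,(o+d*t).round(4))
print(w['extrinsics'].round(3)[:3,3])
a=cv2.resize(im[180:370,190:370],(720,600)[0:2],interpolation=2); cv2.imwrite('pics/c2.png',cv2.cvtColor(np.clip(a*1.8,0,255).astype('uint8'),4))
h=cv2.cvtColor(im,cv2.COLOR_RGB2HSV);k=cv2.inRange(h,(15,100,60),(30,255,255))
for r in (200,210,220,228): print(r,np.nonzero(k[r,235:275])[0][[0,-1]]+235)
```

```text
193 [0.4589 0.0455 0.0566]
198 [0.4588 0.0455 0.0652]
203 [0.4588 0.0455 0.0729]
[0.461 0.099 0.218]
200 [244 263]
210 [244 263]
220 [244 263]
228 [244 263]
```

View pics/c2.png

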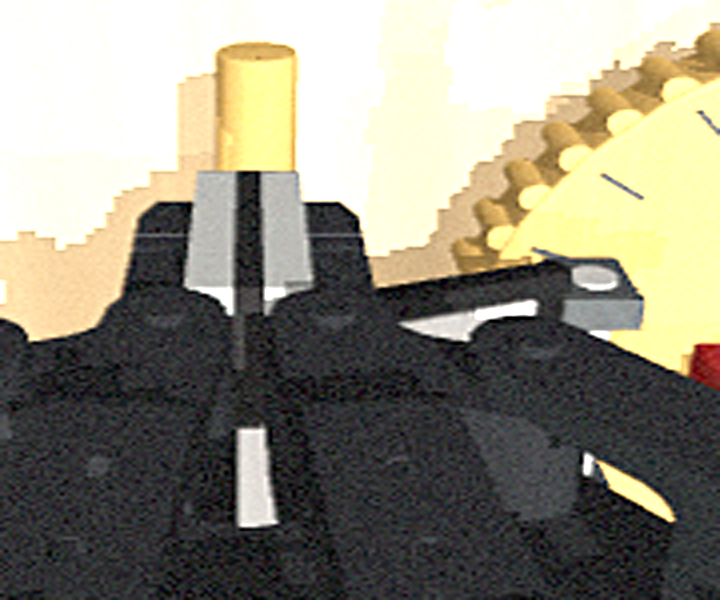

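Run:
```python
from h import *
w=load('w2')
for u,v in((254,223),(254,234),(240,223),(265,223)):
  for y in (.032,.010):
    o,d=ray(w,u,v); t=(y-o[1])/d[1]; print(u,v,y,(o+d*t).round(4))
f=192/np.tan(np.radians(float(w['fov_y']))/2); print(f, w['extrinsics'].round(4).tolist())
print(env.sense()['tcp_pos'],env.sense()['orientation'], env.sense()['qpos'])
```

```text
254 223 0.032 [0.4576 0.032  0.0679]
254 223 0.01 [0.4564 0.01   0.019 ]
254 234 0.032 [0.4575 0.032  0.0813]
254 234 0.01 [0.4563 0.01   0.0368]
240 223 0.032 [0.4499 0.032  0.0666]
240 223 0.01 [0.4462 0.01   0.0174]
265 223 0.032 [0.4636 0.032  0.0688]
265 223 0.01 [0.4644 0.01   0.0203]
298.305202519653 [[0.9974, -0.0688, -0.0222, 0.4612], [-0.0723, -0.9484, -0.3088, 0.0995], [0.0002, 0.3096, -0.9509, 0.2177], [0.0, 0.0, 0.0, 1.0]]
[0.45697926 0.02107722 0.13023222] [-9.94375905e-05  7.31950757e-01  6.81357509e-01 -1.58017118e-04] [-1.22502118e-01 -5.77339489e-02  1.80893122e+00 -1.15941493e-04
  1.39075094e+00 -5.09164060e-02]
```

Run:
```python
from h import *
a,b=load('sc1'),load('sc2')
d=cv2.absdiff(a['frame'],b['frame']).max(2)>40; d=cv2.morphologyEx(d.astype('uint8'),cv2.MORPH_OPEN,np.ones((2,2)))
def proj(s,p):
    q=np.linalg.inv(s['extrinsics'])@np.r_[p,1]; f=192/np.tan(np.radians(float(s['fov_y']))/2); return (f*q[:2]/q[2]+[s['cx'],s['cy']]).round(1)
for sx in(-.0255,.0255):
    for z in(.122,.132,.142,.152,.162,.172): print(sx,z,proj(b,[.4575+sx,.021,z]),end=' ')
    print()
dk=(b['frame'].max(2)<60)&(d>0)
for r in range(60,150,4):
    q=np.nonzero(dk[r,200:300])[0]+200; print(r,'dark',(q.min(),q.max(),len(q)) if len(q) else '')
```

```text
-0.0255 0.122 [247.9 110.6] -0.0255 0.132 [247.9 106.6] -0.0255 0.142 [247.8 102.6] -0.0255 0.152 [247.7  98.4] -0.0255 0.162 [247.6  94.2] -0.0255 0.172 [247.6  89.9] 
0.0255 0.122 [260.6 122. ] 0.0255 0.132 [260.6 117.9] 0.0255 0.142 [260.7 113.8] 0.0255 0.152 [260.7 109.7] 0.0255 0.162 [260.8 105.4] 0.0255 0.172 [260.8 101. ] 
60 dark (np.int64(236), np.int64(266), 31)
64 dark (np.int64(237), np.int64(278), 37)
68 dark (np.int64(238), np.int64(278), 41)
72 dark (np.int64(242), np.int64(277), 28)
76 dark (np.int64(244), np.int64(276), 33)
80 dark (np.int64(244), np.int64(275), 26)
84 dark (np.int64(244), np.int64(275), 28)
88 dark (np.int64(245), np.int64(274), 26)
92 dark (np.int64(245), np.int64(267), 16)
96 dark (np.int64(260), np.int64(266), 7)
100 dark (np.int64(260), np.int64(267), 8)
104 dark (np.int64(260), np.int64(265), 6)
108 dark 
112 dark 
116 dark 
120 dark 
124 dark 
128 dark 
132 dark 
136 dark 
140 dark 
144 dark 
148 dark
```

Both the scene view (fingertips at row ~106, so z≈0.160 with TCP at 0.132) and the wrist view show the real fingertips about 3 cm behind the stated place. That is why the first pinch closed above the pin. Going 3.5 cm lower is safe under either reading.

servo_tool([
  [[0,0,3.5,0,0,0],[0,0,3.5,0,0,0],[0,0,2.5,0,0,0],[0,0,1.5,0,0,0],[0,0.05,0.5,0,0,0]],
])

```text
clock: 4.35
tcp_pos: [0.456, 0.0212, 0.0131]
orientation: [-0.002, 0.732, 0.681, -0.001]
wrist_force: [1.1, -0.4, 0.4]
width: 0.599
finger_force: 0.0
```

servo_tool([
  [[0,0,0,0,0,0],[0,0,0,0,0,0],[0,0,0,0,0,0],[0,0,0,0,0,0],[0,0,0,0,0,0]],
], hand=0, squeeze=25)

```text
clock: 4.85
tcp_pos: [0.4583, 0.0209, 0.0162]
orientation: [0.001, 0.732, 0.681, 0.0]
wrist_force: [4.7, -1.4, -0.1]
width: 0.134
finger_force: 24.8
```

Gripped: width 0.134 is about 11.4 mm. Raising along the arc.

servo_tool([
  [[0,0.16,-0.44,0,0,0],[0,0.19,-0.42,0,0,0],[0,0.22,-0.41,0,0,0],[0,0.25,-0.39,0,0,0],[0,0.28,-0.37,0,0,0]],
])

```text
clock: 5.35
tcp_pos: [0.4681, 0.0204, 0.0359]
orientation: [-0.001, 0.732, 0.681, -0.001]
wrist_force: [-6.4, 0.4, -0.6]
width: 0.129
finger_force: 24.5
```

servo_tool([
  [[0,0.31,-0.35,0,0,0],[0,0.31,-0.3,0,0,0],[0,0.35,-0.3,0,0,0],[0,0.38,-0.27,0,0,0],[0,0.37,-0.23,0,0,0]],
])

```text
clock: 5.85
tcp_pos: [0.485, 0.0199, 0.051]
orientation: [-0.001, 0.732, 0.681, -0.0]
wrist_force: [-15.4, 7.4, 14.8]
width: 0.127
finger_force: 26.1
```

servo_tool([
  [[0,0,0,0,0,0],[0,0,0,0,0,0]],
])

```text
clock: 6.05
tcp_pos: [0.4859, 0.0198, 0.0514]
orientation: [-0.0, 0.732, 0.681, 0.0]
wrist_force: [-8.4, 7.3, 12.5]
width: 0.127
finger_force: 25.8
```

servo_tool([
  [[0,0,0,0,0,0],[0,0,0,0,0,0],[0,0,0,0,0,0],[0,0,-4,0,0,0],[0,0,-4,0,0,0]],
], hand=0.6)

```text
clock: 6.55
tcp_pos: [0.4852, 0.019, 0.1308]
orientation: [-0.001, 0.732, 0.681, -0.001]
wrist_force: [0.5, 0.1, -0.0]
width: 0.602
finger_force: 0.0
```

servo_tool([
  [[2.5,3.5,0,0,0,8.5],[0,0,0,0,0,8.5],[0,0,0,0,0,8.5],[0,0,0,0,0,8.5],[0,0,0,0,0,8.5]],
])

```text
clock: 7.05
tcp_pos: [0.5226, 0.0415, 0.1303]
orientation: [-0.0, 0.93, 0.367, -0.0]
wrist_force: [-0.1, 0.8, -0.6]
width: 0.607
finger_force: 0.0
```

```bash
python3 g.py .578 -.0537 .012 -94
python3 - <<'E'
from h import *
s=snap('top','top3'); w=snap('scene','sc3')
a=np.hstack([s['frame'][100:310,130:330],w['frame'][100:310,190:310]]); a=cv2.resize(a,None,fx=2.4,fy=2.4,interpolation=2)
cv2.imwrite('pics/c4.png',cv2.cvtColor(np.clip(a*1.3,0,255).astype('uint8'),4))
hsv=cv2.cvtColor(s['frame'],cv2.COLOR_RGB2HSV);k=cv2.inRange(hsv,(0,180,50),(9,255,255))
for y in range(178,252,5):
    q=np.nonzero(k[y,215:260])[0]+215; print(y,(q.min(),q.max()) if len(q) else '',end=' ')
E
```

```text
t 7.05 tcp [0.5226 0.0415 0.1303] yaw -46.95 w 0.6072776112219174 ff 0.0 F [-0.1  0.8 -0.6]
shift cm [-2.44 10.74 11.83] turn [0.000e+00 1.000e-02 4.705e+01]
178  183 (np.int64(240), np.int64(240)) 188 (np.int64(239), np.int64(240)) 193 (np.int64(238), np.int64(239)) 198 (np.int64(238), np.int64(239)) 203 (np.int64(235), np.int64(240)) 208 (np.int64(234), np.int64(240)) 213 (np.int64(234), np.int64(239)) 218 (np.int64(233), np.int64(239)) 223 (np.int64(233), np.int64(238)) 228 (np.int64(232), np.int64(238)) 233 (np.int64(232), np.int64(237)) 238 (np.int64(231), np.int64(237)) 243 (np.int64(231), np.int64(236)) 248
```

View pics/c4.png

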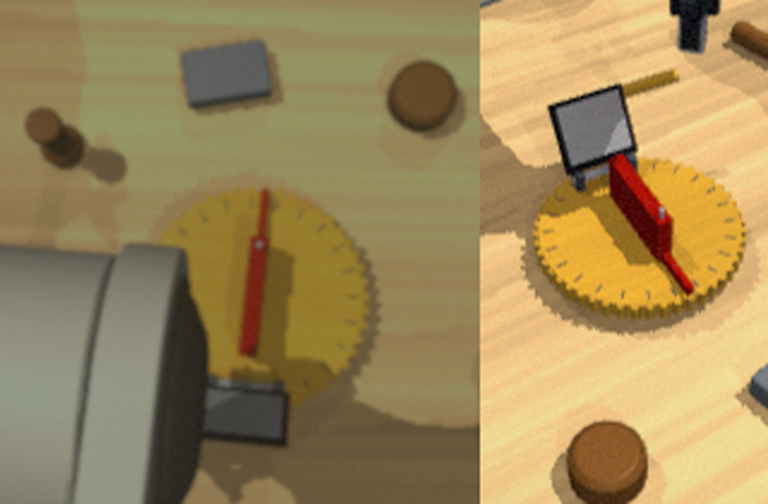

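The mirror is up (scene crop (595,130)), the bar is unmoved and the magnet is in place. Going to the bar.

servo_tool([
  [[-1.2,4.5,0,0,0,0],[-1.2,4.5,0,0,0,0],[0,1.7,0,0,0,8],[0,0,0,0,0,8],[0,0,0,0,0,8]],
])

```text
clock: 7.65
tcp_pos: [0.5788, -0.0535, 0.13]
orientation: [-0.0, 0.986, 0.168, -0.0]
wrist_force: [-0.2, 1.0, 1.2]
width: 0.6
finger_force: 0.0
```

servo_tool([
  [[0,0,0,0,0,8],[0,0,0,0,0,8],[0,0,0,0,0,7],[0,0,0,0,0,0],[0,0,0,0,0,0]],
])

```text
clock: 8.15
tcp_pos: [0.5786, -0.0528, 0.1304]
orientation: [0.0, 1.0, -0.028, -0.0]
wrist_force: [0.1, 0.1, 0.3]
width: 0.601
finger_force: 0.0
```

```bash
python3 g.py .578 -.0537 .012 -94.1; python3 -c "
from h import *
print(env.sense()['qpos'])"
```

```text
t 8.15 tcp [ 0.5786 -0.0528  0.1304] yaw -93.23 w 0.6008569403965871 ff 0.0 F [0.1 0.1 0.3]
shift cm [-0.05  0.09 11.84] turn [0.01 0.01 0.87]
[-2.23550949e-01  1.98997643e-01  1.53395362e+00 -1.18524080e-04
  1.40874227e+00  1.40360435e+00]
```

servo_tool([
  [[0,0.1,3.5,0,0,0.9],[0,0,3,0,0,0],[0,0,2.5,0,0,0],[0,0,1.6,0,0,0],[0,0,0.7,0,0,0]],
])

```text
clock: 8.65
tcp_pos: [0.5778, -0.0536, 0.0158]
orientation: [-0.0, 0.999, -0.037, -0.001]
wrist_force: [0.1, 0.5, 0.5]
width: 0.598
finger_force: 0.0
```

servo_tool([
  [[0,0,0,0,0,0],[0,0,0,0,0,0],[0,0,0,0,0,0],[0,0,0,0,0,0],[0,0,0,0,0,0]],
], hand=0, squeeze=50)

```text
clock: 9.15
tcp_pos: [0.5792, -0.0532, 0.0187]
orientation: [-0.0, 0.999, -0.039, 0.001]
wrist_force: [0.7, 6.5, 2.0]
width: 0.155
finger_force: 49.7
```

servo_tool([
  [[0,0,0,0,0,3],[0,0,0,0,0,4],[0,0,0,0,0,4],[0,0,0,0,0,4],[0,0,0,0,0,4]],
])

```text
clock: 9.65
tcp_pos: [0.5793, -0.0529, 0.0187]
orientation: [-0.001, 0.979, -0.204, 0.001]
wrist_force: [0.9, 9.3, 1.6]
width: 0.158
finger_force: 49.6
```

servo_tool([
  [[0,0,0,0,0,4],[0,0,0,0,0,4],[0,0,0,0,0,4],[0,0,0,0,0,3.4],[0,0,0,0,0,0]],
])

```text
clock: 10.15
tcp_pos: [0.5794, -0.0528, 0.0187]
orientation: [-0.001, 0.943, -0.334, 0.001]
wrist_force: [1.9, 10.5, 1.8]
width: 0.158
finger_force: 49.6
```

servo_tool([
  [[0,0,0,0,0,0],[0,0,0,0,0,0]],
])

```text
clock: 10.35
tcp_pos: [0.5794, -0.0528, 0.0187]
orientation: [-0.001, 0.943, -0.333, 0.001]
wrist_force: [2.7, 10.5, 2.1]
width: 0.156
finger_force: 49.6
```

```bash
python3 g.py .578 -.0537 .016 -128.5
```

```text
t 10.35 tcp [ 0.5794 -0.0528  0.0187] yaw -128.84 w 0.15565387175297585 ff 49.62730050086975 F [ 2.7 10.5  2.1]
shift cm [-0.05  0.16  0.27] turn [-0.13 -0.06 -0.34]
```

Release, rise and swing clear to the left, then check.

servo_tool([
  [[0,0,0,0,0,0],[0,0,0,0,0,0],[0,0,0,0,0,0],[0,0,-2,0,0,0],[0,0,-4,0,0,0]],
], hand=0.6)

```text
clock: 10.85
tcp_pos: [0.5769, -0.0536, 0.0756]
orientation: [0.0, 0.943, -0.333, -0.003]
wrist_force: [0.5, 0.3, -0.2]
width: 0.598
finger_force: 0.0
```

servo_tool([
  [[0,0,-5,0,0,0],[0,0,-5,0,0,0],[0,-5,0,0,0,0],[0,-5,0,0,0,0],[0,-5,0,0,0,0]],
])

```text
clock: 11.35
tcp_pos: [0.6738, 0.064, 0.1783]
orientation: [-0.0, 0.943, -0.333, 0.001]
wrist_force: [-0.4, -0.4, 1.1]
width: 0.601
finger_force: 0.0
```

servo_tool([
  [[0,-5,0,0,0,0],[0,-5,0,0,0,0],[0,-5,0,0,0,0],[0,0,0,0,0,0],[0,0,0,0,0,0]],
])

```text
clock: 11.85
tcp_pos: [0.7671, 0.1805, 0.1758]
orientation: [0.001, 0.943, -0.332, -0.001]
wrist_force: [-0.2, -0.5, 1.0]
width: 0.597
finger_force: 0.0
```

Run:
```python
from h import *
s=snap('top','top5'); w=snap('scene','sc5'); print(env.sense()['tcp_pos'],env.sense()['clock'])
a=np.hstack([s['frame'][100:310,130:330],w['frame'][100:310,180:310]]); a=cv2.resize(a,None,fx=2.4,fy=2.4,interpolation=2)
cv2.imwrite('pics/c5.png',cv2.cvtColor(np.clip(a*1.3,0,255).astype('uint8'),4))
hsv=cv2.cvtColor(s['frame'],cv2.COLOR_RGB2HSV);k=cv2.inRange(hsv,(0,180,50),(9,255,255));z=k*0;z[170:260,190:285]=k[170:260,190:285]
k2=cv2.morphologyEx(z,cv2.MORPH_OPEN,np.ones((3,3)));c=max(cv2.findContours(k2,0,2)[0],key=cv2.contourArea)
(u,v),wh,an=cv2.minAreaRect(c);B=cv2.boxPoints(((u,v),wh,an));e=sorted([(B[i]+B[(i+1)%4])/2 for i in range(4)],key=lambda p:-np.hypot(*(p-[u,v])))[:2]
p,q=[plane(s,*x,.075) for x in e]; d=(p-q)*np.sign((p-q)[0]); print('bar mid',((p+q)/2).round(4),'yaw',np.degrees(np.arctan2(d[1],d[0])))
k=cv2.inRange(hsv,(3,110,30),(17,255,160));z=k*0;z[115:165,280:330]=k[115:165,280:330];c=max(cv2.findContours(z,0,2)[0],key=cv2.contourArea);m=cv2.minEnclosingCircle(c);M=plane(s,*m[0],.026)
n=d[:2]/np.linalg.norm(d[:2]); r=(M-(p+q)/2)[:2]; print('mag',m,M,'lateral',n[0]*r[1]-n[1]*r[0])
# pin tip model in scene and top, for angle
O=np.array([.5785,-.0536,.058]);R=np.array([[n[0],-n[1],0],[n[1],n[0],0],[0,0,1]])
def proj(s,p):
    q=np.linalg.inv(s['extrinsics'])@np.r_[p,1]; f=192/np.tan(np.radians(float(s['fov_y']))/2); return (f*q[:2]/q[2]+[s['cx'],s['cy']]).round(1)
for a in (.8,.9,1.,1.1,1.2,1.3):
    P=lambda y:O+R@[-.068-.062*np.cos(a),y,-.018+.062*np.sin(a)]; print(a,[proj(v,P(.09)).tolist() for v in(s,w)],[proj(v,P(.036)).tolist() for v in(s,w)])
```

```text
[0.7666417  0.17893486 0.17759898] 11.95
bar mid [ 0.5751 -0.0509  0.075 ] yaw -40.764848536553046
mag ((305.34375, 139.65625), 13.756420135498047) [ 0.74745376 -0.18677161  0.026     ] lateral 0.009649524750349206
0.8 [[154.8, 236.2], [304.1, 143.2]] [[177.5, 256.9], [279.0, 140.9]]
0.9 [[156.2, 234.1], [304.2, 143.0]] [[179.0, 254.9], [278.9, 140.7]]
1.0 [[157.8, 231.9], [304.3, 143.1]] [[180.7, 252.7], [278.7, 140.8]]
1.1 [[159.6, 229.5], [304.3, 143.5]] [[182.6, 250.4], [278.5, 141.1]]
1.2 [[161.6, 227.0], [304.2, 144.2]] [[184.6, 247.9], [278.3, 141.8]]
1.3 [[163.7, 224.4], [304.2, 145.2]] [[186.8, 245.3], [278.0, 142.8]]
```

View pics/c5.png

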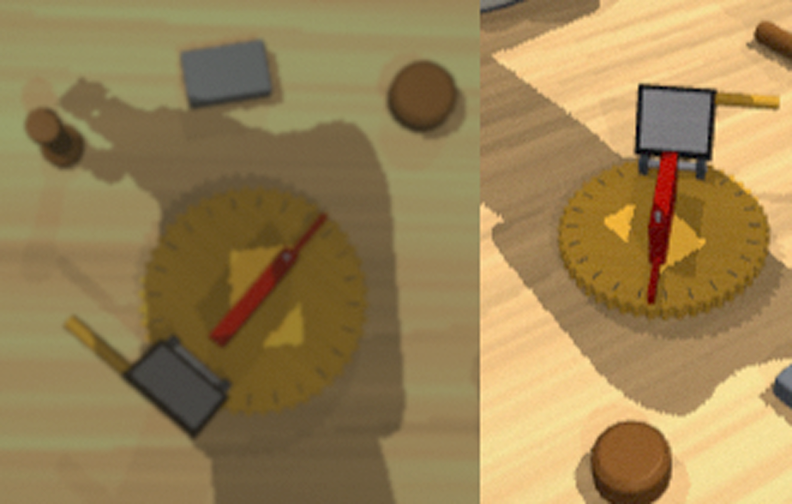

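The nose line passes within about 1 cm of the magnet centre, the mirror is at about 1.05 rad, the magnet hasn't moved and the gripper is clear. Handing in.

```bash
python3 -c "
from h import *
print(env.hand_in())"
```

```text
the job is handed in; nothing more can be done
None
```

Job handed in at about 12 s, verdict not shown: by the last images the bar's line passes about 1 cm from the magnet's centre, the mirror stands at about 60°, the magnet is where it started (to within about 2 mm), and the gripper is clear of everything.

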